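# Raise the sprung tube rest to its marker and hold it

### The job

Get the roller rest on the glassworking bench up to height for a tube: wind its crank clockwise (seen from above) until it comes to its stop and the column is fully up, then grip the fork head and pull the sprung rod up until the white pointer is level with the red marker on the gauge. The program finishes while still gripping the head and holding it steady there against the spring; do not shift the red marker, and leave the green pot, the yellow tray and the black slab where they are.

Things in the scene. Friction and masses are not known exactly. Their poses are not given: they have to be found in the camera images.
- stand: Roller rest for glass tubes, bolted down: blue foot plate 130 x 370 x 14 mm, long along its own y. Origin: on the bench, plate spans y -175 to +195 mm. At y -95 a blue gearbox (85 mm square, top 70 mm high) carries the crank; at y +85 stands the column (36 mm thick, top 110 mm high when down, 170 when up); at y +151 a gauge blade (12 x 4 mm, top 279 mm high) carries the red marker.
- crank_axis (a point): Point on the crank's upright turning axis, at the height of the middle of the crank grip (112 mm above the bench).
- grip_mid (a point): Middle of the black crank grip: upright cylinder, 22 mm across, 44 mm tall (88 to 132 mm above the bench), on the end of the flat steel crank arm (top 86 mm above the bench), 45 mm from the crank axis. It spins freely on its pin, so it can be carried round in a circle without turning the hand.
- crank (a joint): Angle of the crank in rad, growing clockwise seen from above; 0 to 12.57 (two full turns), with a hard stop at each end. At 0 the arm points along the stand's +x, so the grip is at angle -value in the stand's frame. It raises the column by 30 mm per turn (60 mm in all) and stays where it is left. About 5 N at the grip turns it.
- head: Fork head on the sprung rod. Origin: centre of its grey grip block, 14 mm thick along the stand's x, 30 wide along y, 34 tall; pinch it from above across the 14 mm. Two black rollers (22 mm across, 12 thick along x) at y +-24 mm, tops 38 mm above the origin. Rod home: origin 170 mm above the bench with column down, 230 with it up. Axes as the stand's; moves only up and down.
- rod (a joint): How far the sprung rod is pulled up out of the column, in m, 0 (home) to 0.092 (stop). An inner spring pulls it back: with the weight about 8 N at home, rising to 14 N at 0.08. Let go, it goes home.
- index_tip (a point): Tip of the white pointer (6 mm tall), on the rod below the head: 41 mm out from the rod's axis along the stand's +y, 52 mm below the head's origin; rises with the rod.
- marker_tip (a point): Inner tip of the red marker (pointer 6 mm tall) on the gauge blade, 45 mm from the rod's axis along the stand's +y: the height at which the white pointer must be.
- marker (a joint): Height of the red marker on the gauge, in m; friction holds it. With the crank at its upper stop, the white pointer is level with it when joint rod has the same value as joint marker. Starts at 0.045 to 0.080.
- pot: Bystander: green pot, 60 mm across, 70 mm tall, loose; origin under its middle.
- tray: Bystander: yellow eight-sided tray of beads, about 105 mm across, 34 mm tall, loose; origin under its middle.
- slab: Bystander: black slab 90 x 160 x 22 mm, loose; origin under its middle.

How it is judged:
By the outcome, as a careful person would: the job done as asked, in the order asked, and still so for the second after the job is handed in, while the arm keeps its last pose, push and grip.
It also fails if it takes over 54 s, if anything falls off the work surface, if the arm or the gripper's body presses on something with over 40 N, if the wrist force passes 120 N, or if a joint passes its speed limit or range.

### The arm

A 6-joint arm with a two-finger parallel gripper is mounted at the origin on the work surface. World frame = base frame: x ahead of the robot, y to its left, z up, the work surface at z = 0. Lengths are in mm, angles in rad, forces in N, time in s.
With the tool pointing down it reaches from about 375 to 825 mm from the base axis. Payload 5.5 kg.
Tool frame: the origin (TCP) lies midway between the tips of the shut fingers; the grasp point (between the pads) lies 19 mm behind it; z points along the fingers, y is the line along which they close (so a half turn about z gives the same grasp; the last joint's range is limited). The gripper opens to 85 mm and grips with 20 to 120 N. Pads are 22 mm wide; open, the fingers measure 114 mm over their backs; the gripper's body (76 mm by 85 mm) begins 54 mm behind the grasp point. The pads swing forward as they close: fully open they stand 13 mm farther back than shut.
Start: joints at [0, 0.314, -0.047, 1.21, 0, 1.571], TCP at [599.996, -0, 231.299] pointing down, gripper open.
Joint ranges: [-2.67, 2.67], [-0.69, 1.73], [-1.03, 1.25], [-2.08, 2.16], [-1.42, 1.45], [-3.14, 3.14]. Speed limits (rad/s): [2.39, 2.39, 3.01, 3.14, 3.14, 3.14].

### API

Orientations are given as a unit quaternion [w, x, y, z].
In Python, from workcell import env gives the robot as it stands. The module is installed in compiled form; this text tells all that it offers.
- The arm moves only by the tool drive_tool, never from a script. Its argument "moves" is a list that holds one entry, the list of rows, each a list of 4 numbers: the shift along the tool's x, y, z as a fraction of full scale, then the turn about the tool's z as a fraction of full scale. In form: [[[x, y, z, spin], ...]]. A call has 1 to 5 rows; each row shifts and turns the commanded pose from where the row before left it, along the tool's axes as they then stand; what a row does not reach is not made up. Full scale, the value 1, is 2.5 cm for a shift and pi/2 rad for a turn. A row lasts 1/10 s, in which the tool goes at most 50 mm and 8.59 degrees, less where a joint would pass 70% of its speed; a pose out of reach is approached as far as the arm can. A call with a number of a shift or a turn outside -1 to 1 is refused whole. A call with a gripper value outside its range is refused whole. "grip" is the opening, from 0 (shut) to 1 (fully open), set as the call begins (left out, the last holds). The fingers move at their own pace and stop on an object; "grip_force" is the grip in N (left out, the last holds). Time passes only in rows, so rows that do not move let the fingers close. It gives the time, the measured TCP pose, the force, the opening and the grip force at its end, in the units of the state.
- env.observe(): the state, without advancing time (a new reading comes with each control period).
- env.capture(name): name is "scene" or "side" or "wrist"; returns a dict with "frame" (420x560x3 uint8, blue, green, red), "z_map" (420x560 float32, mm along the optical axis (not along the pixel's ray), 0 where there is no reading), "fx", "fy", "cx", "cy" (pixels), "T" (4x4, takes a point from camera to world coordinates). Camera axes: x right, y down, z forward; pixel columns grow to the right and rows downward; lengths in mm; the calibration is good to about 2 mm. A picture is of the moment at which its call begins.
- env.close_job(): hands the job in; it is judged then, once.
The state is a dict: "clock": time; "q": joint angles; "joint_vel": joint speeds; "joint_torque": joint torques, N m; "ee_pos": TCP position; "eef_rot": TCP orientation; "force": force on the tool from outside, world axes, zero at the start; "ft_torque": the same for the moment, N m; "grip_width": finger opening in mm; "gripper_force": force on a finger pad.
Only numpy, scipy, OpenCV 4.12 (cv2) and the standard library are available. Lean on these libraries where they do the work, as an engineer would, in place of code of your own. Each camera call takes 0.05 s, during which the arm holds its last target. There are 200 camera calls.

## Working session

There is one attempt and no reset: what is moved stays moved. The work goes in short steps, Python scripts to look and compute and a tool call to move; the robot and the scene stay as the last step left them, time stands still between calls to the robot, and variables do not carry over. Pictures are saved under pics/ and viewed, at most 10 in all, crops included, and the job is handed in when it is done.

Besides the shell and the picture viewer there is one more tool, called after "Emit:" in YAML: its name, and indented under it one key for each argument. drive_tool: Moves the arm, as the interface text tells. Its arguments: {"type":"object","properties":{"moves":{"type":"array"},"grip":{"type":"number"},"grip_force":{"type":"number"}},"required":["moves"]}

```bash
mkdir -p pics; cat > h.py <<'E'
import numpy as np, cv2
from workcell import env
def pts(c):
    z=c["z_map"]; v,u=np.mgrid[:z.shape[0],:z.shape[1]]
    P=np.stack([(u-c["cx"])/c["fx"]*z,(v-c["cy"])/c["fy"]*z,z],-1)
    W=P@c["T"][:3,:3].T+c["T"][:3,3]; W[z<=0]=np.nan
    return W
E
python3 - <<'E'
from h import *
o=env.observe(); print(o)
fs=[]
for n in ("scene","side","wrist"):
    c=env.capture(n); np.savez("/tmp/%s.npz"%n,**c); cv2.imwrite("pics/%s0.png"%n,c["frame"]); print(n,c["fx"],c["T"].round(2).tolist())
E
```

```text
{'clock': 0.0, 'q': array([ 1.53424598e-05,  3.14257682e-01, -4.80425753e-02,  1.21018425e+00,
       -3.68702227e-05,  1.57077857e+00]), 'joint_vel': array([-0.00103004,  0.00133297,  0.00055186, -0.0004803 ,  0.00082248,
       -0.00090617]), 'joint_torque': array([ 1.69644722e-03, -5.39594257e+01,  3.39749372e+01,  1.94567809e-02,
        9.49871333e-05,  6.01428906e-05]), 'ee_pos': array([ 5.99446111e+02, -3.00337885e-03,  2.30431574e+02]), 'eef_rot': array([-5.83826748e-04,  7.07094814e-01,  7.07118244e-01, -6.09896480e-04]), 'force': array([-0.81877318, -0.14648701, -0.45209869]), 'ft_torque': array([ 0.03219033,  0.00887583, -0.02369464]), 'gripper_force': 0.0, 'grip_width': 85.3161273857723}
scene 458.59507914228084 [[0.79, 0.36, -0.5, 1264.57], [0.61, -0.43, 0.66, -868.39], [0.02, -0.83, -0.56, 849.8], [0.0, 0.0, 0.0, 1.0]]
side 381.14062336734133 [[-0.91, -0.22, 0.36, 278.04], [-0.42, 0.44, -0.79, 736.83], [0.02, -0.87, -0.49, 610.77], [0.0, 0.0, 0.0, 1.0]]
wrist 349.19314489262496 [[1.0, 0.0, -0.0, 600.56], [-0.0, -0.96, -0.29, 73.14], [-0.0, 0.29, -0.96, 373.17], [0.0, 0.0, 0.0, 1.0]]
```

View pics/scene0.png

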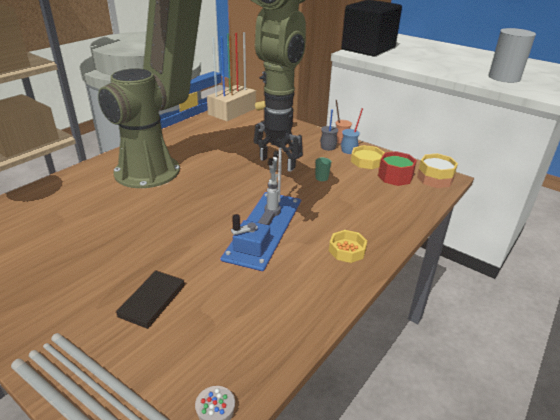

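View pics/side0.png

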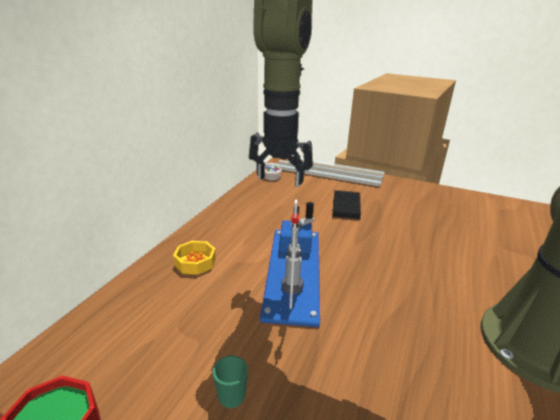

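The scene view shows the blue stand around (262,230), its black crank grip at (236,222), the column at (273,200), the green pot at (323,170), the tray at (348,245) and the slab at (151,298). The side view shows the gauge end nearest, with the red marker at about (296,218).

```bash
python3 - <<'E'
from h import *
for n in ("scene","side"):
    c=dict(np.load("/tmp/%s.npz"%n)); W=pts(c); f=c["frame"]; h=cv2.cvtColor(f,cv2.COLOR_BGR2HSV)
    bl=(h[...,0]>100)&(h[...,0]<130)&(h[...,1]>120)&(h[...,2]>50)
    R=(np.abs(W[...,0]-600)<250)&(np.abs(W[...,1])<350)
    m=bl&R&(W[...,2]>5)&(W[...,2]<22)
    r=cv2.minAreaRect(W[m][:,:2].astype(np.float32)); print(n,"plate",m.sum(),r,cv2.boxPoints(r).round(0).tolist())
    m=bl&R&(W[...,2]>62)&(W[...,2]<78)
    if m.sum()>5: r=cv2.minAreaRect(W[m][:,:2].astype(np.float32)); print("gearbox top",m.sum(),r, np.median(W[m],0))
    dk=(h[...,2]<60)&R&(W[...,2]>95)&(W[...,2]<138)
    k,l,s,cc=cv2.connectedComponentsWithStats(dk.astype(np.uint8))
    for i in range(1,k):
        if s[i,4]>15: q=W[l==i]; print("dark",s[i],np.nanmedian(q,0).round(1),np.nanmin(q,0).round(0),np.nanmax(q,0).round(0))
    for name,m in (("red",((h[...,0]<8)|(h[...,0]>172))&(h[...,1]>150)),("green",(h[...,0]>70)&(h[...,0]<95)&(h[...,1]>90)),("yel",(h[...,0]>20)&(h[...,0]<33)&(h[...,1]>150))):
        k,l,s,cc=cv2.connectedComponentsWithStats((m&R).astype(np.uint8))
        for i in range(1,k):
            if s[i,4]>8: q=W[l==i]; print(name,s[i],cc[i].round(1),np.nanmedian(q,0).round(1),np.nanmin(q,0).round(0),np.nanmax(q,0).round(0))
E
```

```text
scene plate 1547 ((555.9758911132812, 1.3307037353515625), (125.48596954345703, 367.6339416503906), 19.456741333007812) [[436.0, 154.0], [558.0, -193.0], [676.0, -151.0], [554.0, 196.0]]
gearbox top 417 ((589.8630981445312, -93.70010375976562), (80.4269027709961, 88.79252624511719), 19.095600128173828) [ 605.89951411 -108.21358658   72.87399328]
dark [233 215   7  15  92] [ 572.9 -139.6  118.1] [ 562. -147.   95.] [ 581. -129.  138.]
side plate 3163 ((548.4054565429688, 12.913619995117188), (125.40222930908203, 357.3490905761719), 19.468727111816406) [[430.0, 160.0], [549.0, -176.0], [667.0, -135.0], [548.0, 202.0]]
gearbox top 346 ((584.3363037109375, -89.17906188964844), (82.58642578125, 80.2302017211914), 18.913259506225586) [574.67458046 -76.56992033  68.98001091]
dark [306 203   7  14  77] [ 563.3 -125.   116.5] [ 555. -133.   95.] [ 572. -120.  133.]
red [291 214   8   9  46] [294.8 218.5] [502.  144.7 244.3] [ 495. -242.   -0.] [660. 149. 247.]
yel [174 241  41  33 940] [194.4 257. ] [797.7  85.9  19.7] [747. -16.  -1.] [850. 135.  36.]
```

View pics/wrist0.png

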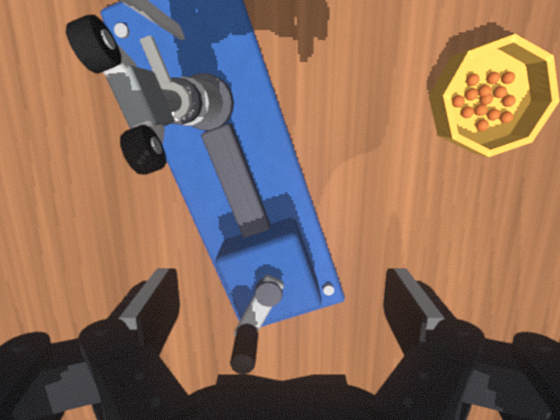

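The wrist view shows the crank hub at (268,290), the grip at (243,345), the head with its two rollers at (120,95) and the tray at (495,95). The two depth views agree on the grip at about (566,-133) and on a yaw of 19.3°. I'll move above the grip and turn the hand so that the camera side faces away from the head.

Emit:
drive_tool:
  moves:
    - [[-0.89,-0.22,0,0],[-0.89,-0.22,0,0],[-0.89,-0.22,0,0],[-0.89,-0.22,0,0],[-0.89,-0.22,0,0]]
  grip: 0.65

```text
clock: 0.65
ee_pos: [572.0, -112.0, 231.0]
eef_rot: [-0.0, 0.707, 0.707, -0.0]
force: [-0.5, 0.1, -0.6]
grip_width: 55.5
gripper_force: 0.0
```

Emit:
drive_tool:
  moves:
    - [[-0.89,-0.22,0,0],[0,0,0,0.087],[0,0,0,0.087],[0,0,0,0.087],[0,0,0,0.087]]

```text
clock: 1.15
ee_pos: [566.8, -133.6, 231.0]
eef_rot: [-0.0, 0.873, 0.487, -0.0]
force: [-0.2, -0.3, 0.3]
grip_width: 55.8
gripper_force: 0.0
```

Emit:
drive_tool:
  moves:
    - [[0,0,0,0.087],[0,0,0,0.087],[0,0,0,0.087],[0,0,0,0.087],[0,0,0,0.087]]

```text
clock: 1.65
ee_pos: [566.8, -133.4, 230.9]
eef_rot: [-0.0, 0.986, 0.167, -0.0]
force: [-0.5, 0.2, -0.7]
grip_width: 55.6
gripper_force: 0.0
```

```bash
python3 - <<'E'
from h import *
o=env.observe(); print(o["clock"],o["q"].round(2),o["ee_pos"].round(1),o["eef_rot"].round(3),o["grip_width"])
y=np.radians(19.3); ex=np.array([np.cos(y),np.sin(y)]); ey=np.array([-ex[1],ex[0]])
for n in ("scene","side","wrist"):
    c=env.capture(n); np.savez("/tmp/%s1.npz"%n,**c); cv2.imwrite("pics/%s1.png"%n,c["frame"])
    W=pts(c); S=np.stack([(W[...,:2]-[557,-4])@ex,(W[...,:2]-[557,-4])@ey,W[...,2]],-1)
    h=cv2.cvtColor(c["frame"],cv2.COLOR_BGR2HSV)
    m=(np.abs(S[...,0])<25)&(np.abs(S[...,1]-85)<45)&(S[...,2]>90)
    q=S[m]; print(n,"head region",m.sum(), np.percentile(q,[1,50,99],axis=0).round(0).tolist() if m.sum() else "")
    z=q[:,2]; print(np.histogram(z,bins=np.arange(90,320,10))[0])
    m=(np.abs(S[...,0]+33)<25)&(np.abs(S[...,1]+125)<25)&(S[...,2]>91)&(S[...,2]<135)&(h[...,2]<70)
    if m.sum(): print("grip",m.sum(),np.median(W[m],0),"tops",np.median(W[m&(W[...,2]>128)],0))
    m=((h[...,0]<8)|(h[...,0]>172))&(h[...,1]>130)&(np.abs(S[...,0])<40)&(np.abs(S[...,1]-140)<30)
    if m.sum(): v,u=np.nonzero(m); print("red",m.sum(),u.min(),u.max(),v.min(),v.max(),np.median(W[m],0),np.median(S[m],0))
E
```

```text
1.65 [-0.23  0.28 -0.09  1.2  -0.    2.58] [ 566.8 -133.4  230.9] [-0.     0.986  0.167 -0.   ] 55.633303392255804
scene head region 364 [[-16.0, 51.0, 91.0], [1.0, 77.0, 144.0], [14.0, 120.0, 224.0]]
[34 43 19 39 39 13 17  7 22 20 18 33 35 23  0  2  0  0  0  0  0  0]
grip 85 [ 573.67692775 -139.85361086  115.97100811] tops [ 570.26399151 -138.75052236  132.62696659]
red 20 278 282 137 141 [510.45345832 131.53900248 246.75088749] [  0.56127917 142.97841412 246.75088749]
side head region 361 [[-19.0, 60.0, 91.0], [-6.0, 95.0, 127.0], [13.0, 123.0, 218.0]]
[77 29 44 40 55 14 14  6 15 13  9 23 22  0  0  0  0  0  0  0  0  0]
grip 86 [ 562.87365976 -125.04038915  113.66113597] tops [ 564.11549615 -127.89875961  130.55294955]
red 42 292 298 214 223 [501.09620728 145.17224906 243.07679649] [ -3.82767243 159.3563669  243.07679649]
wrist head region 1817 [[-17.0, 66.0, 91.0], [0.0, 72.0, 104.0], [16.0, 88.0, 129.0]]
[758 213 391 454   1   0   0   0   0   0   0   0   0   0   0   0   0   0
   0   0   0   0]
grip 791 [ 571.94376635 -132.53166924  131.32443815] tops [ 569.18437382 -133.54748939  131.76637494]
```

Head top is about 220, so the head is at about 181. That matches a crank value of about 2.4 rad, leaving about 10.15 rad. I'll descend and grip the handle.

Emit:
drive_tool:
  moves:
    - [[0,0,0.9,0],[0,0,0.9,0],[0,0,0.9,0],[0,0,0.9,0],[0,0,0.9,0]]

```text
clock: 2.3
ee_pos: [566.9, -133.5, 117.9]
eef_rot: [-0.0, 0.985, 0.171, -0.0]
force: [-0.1, -0.9, -0.6]
grip_width: 55.6
gripper_force: 0.0
```

Emit:
drive_tool:
  moves:
    - [[0,0,0.6,0],[0,0,0.2,0],[0,0,0,0]]

```text
clock: 2.6
ee_pos: [566.4, -133.3, 98.1]
eef_rot: [-0.0, 0.985, 0.17, -0.001]
force: [-0.2, -0.1, 0.4]
grip_width: 55.5
gripper_force: 0.0
```

Emit:
drive_tool:
  moves:
    - [[0,0,0,0],[0,0,0,0],[0,0,0,0],[0,0,0,0],[0,0,0,0]]
  grip: 0.0
  grip_force: 40

```text
clock: 3.1
ee_pos: [567.9, -134.0, 100.0]
eef_rot: [0.001, 0.986, 0.17, 0.001]
force: [-0.8, -1.4, 6.5]
grip_width: 20.9
gripper_force: 39.0
```

Emit:
drive_tool:
  moves:
    - [[-0.273,-0.383,0,0],[-0.165,-0.44,0,0]]

```text
clock: 3.3
ee_pos: [551.5, -119.7, 100.0]
eef_rot: [0.002, 0.986, 0.169, 0.002]
force: [3.8, -3.9, 2.1]
grip_width: 21.3
gripper_force: 39.4
```

Emit:
drive_tool:
  moves:
    - [[-0.045,-0.468,0,0],[0.078,-0.463,0,0]]

```text
clock: 3.5
ee_pos: [543.5, -97.1, 100.0]
eef_rot: [0.002, 0.986, 0.169, 0.001]
force: [2.3, -5.5, 3.7]
grip_width: 20.8
gripper_force: 39.5
```

Emit:
drive_tool:
  moves:
    - [[0.195,-0.428,0,0],[0,0,0,0]]

```text
clock: 3.7
ee_pos: [544.7, -83.6, 99.9]
eef_rot: [0.001, 0.985, 0.17, 0.001]
force: [-1.6, -0.6, 7.5]
grip_width: 20.9
gripper_force: 39.7
```

The crank turns with low forces and measured angle 211°, as commanded. Continuing in 15° steps.

Emit:
drive_tool:
  moves:
    - [[0.299,-0.363,0,0],[0.383,-0.273,0,0],[0.44,-0.165,0,0],[0.468,-0.045,0,0],[0.463,0.078,0,0]]

```text
clock: 4.2
ee_pos: [585.4, -48.9, 99.8]
eef_rot: [0.001, 0.985, 0.17, -0.001]
force: [-5.7, -2.8, 9.5]
grip_width: 20.8
gripper_force: 40.1
```

Emit:
drive_tool:
  moves:
    - [[0.428,0.195,0,0],[0.363,0.299,0,0],[0.273,0.383,0,0],[0.165,0.44,0,0],[0.045,0.468,0,0]]

```text
clock: 4.7
ee_pos: [631.0, -78.6, 99.9]
eef_rot: [-0.002, 0.985, 0.17, 0.0]
force: [-4.9, 4.7, 9.0]
grip_width: 21.0
gripper_force: 40.1
```

Emit:
drive_tool:
  moves:
    - [[-0.078,0.463,0,0],[-0.195,0.428,0,0],[-0.299,0.363,0,0],[-0.383,0.273,0,0],[-0.44,0.165,0,0]]

```text
clock: 5.2
ee_pos: [614.4, -130.9, 100.1]
eef_rot: [-0.001, 0.985, 0.17, 0.003]
force: [4.2, 3.8, 3.9]
grip_width: 20.7
gripper_force: 39.7
```

Emit:
drive_tool:
  moves:
    - [[-0.468,0.045,0,0],[-0.463,-0.078,0,0],[-0.428,-0.195,0,0],[-0.363,-0.299,0,0],[-0.273,-0.383,0,0]]

```text
clock: 5.7
ee_pos: [559.3, -128.3, 100.1]
eef_rot: [0.002, 0.986, 0.169, 0.002]
force: [4.7, -2.1, 2.5]
grip_width: 21.3
gripper_force: 39.6
```

Emit:
drive_tool:
  moves:
    - [[-0.165,-0.44,0,0],[-0.045,-0.468,0,0],[0.078,-0.463,0,0],[0.195,-0.428,0,0],[0.299,-0.363,0,0]]

```text
clock: 6.2
ee_pos: [548.0, -74.1, 99.9]
eef_rot: [0.002, 0.986, 0.169, 0.0]
force: [0.1, -6.3, 5.9]
grip_width: 20.9
gripper_force: 39.9
```

Emit:
drive_tool:
  moves:
    - [[0.383,-0.273,0,0],[0.44,-0.165,0,0],[0.468,-0.045,0,0],[0.463,0.078,0,0],[0.428,0.195,0,0]]

```text
clock: 6.7
ee_pos: [597.0, -49.6, 99.8]
eef_rot: [0.0, 0.985, 0.17, -0.001]
force: [-6.4, -2.7, 11.2]
grip_width: 21.0
gripper_force: 40.4
```

Emit:
drive_tool:
  moves:
    - [[0.363,0.299,0,0],[0.273,0.383,0,0],[0,0,0,0]]

```text
clock: 7.0
ee_pos: [619.3, -61.0, 99.9]
eef_rot: [0.0, 0.986, 0.17, 0.001]
force: [-0.5, -0.7, 8.7]
grip_width: 20.8
gripper_force: 40.1
```

Emit:
drive_tool:
  moves:
    - [[0.165,0.44,0,0],[0.04,0.3,0,0],[0,0,0,0]]

```text
clock: 7.3
ee_pos: [629.9, -76.0, 99.9]
eef_rot: [-0.001, 0.986, 0.17, 0.001]
force: [-1.1, 1.6, 7.5]
grip_width: 21.0
gripper_force: 40.2
```

Emit:
drive_tool:
  moves:
    - [[0.0,0.2,0,0],[0,0,0,0]]

```text
clock: 7.5
ee_pos: [631.1, -79.2, 99.9]
eef_rot: [-0.002, 0.985, 0.17, 0.001]
force: [-2.0, 4.9, 8.7]
grip_width: 20.8
gripper_force: 40.5
```

Emit:
drive_tool:
  moves:
    - [[0.0,0.12,0,0],[0,0,0,0]]

```text
clock: 7.7
ee_pos: [631.2, -79.4, 99.8]
eef_rot: [-0.004, 0.985, 0.171, 0.0]
force: [-5.7, 12.6, 11.5]
grip_width: 21.2
gripper_force: 40.9
```

The crank reached its stop: force rose to 14 N with no movement. I'll relax the push, release and rise, then measure the head.

Emit:
drive_tool:
  moves:
    - [[0,-0.12,0,0],[0,0,0,0]]

```text
clock: 7.9
ee_pos: [631.1, -79.1, 99.9]
eef_rot: [-0.001, 0.985, 0.17, 0.001]
force: [-2.9, 5.1, 8.3]
grip_width: 21.0
gripper_force: 40.3
```

Emit:
drive_tool:
  moves:
    - [[0,0,0,0],[0,0,0,0],[0,0,0,0],[0,0,-0.4,0],[0,0,-0.8,0]]
  grip: 0.6

```text
clock: 8.4
ee_pos: [629.4, -80.8, 127.7]
eef_rot: [-0.001, 0.986, 0.17, -0.002]
force: [0.3, 0.3, -0.6]
grip_width: 51.4
gripper_force: 0.0
```

Emit:
drive_tool:
  moves:
    - [[0,0,-1,0],[0,0,-1,0],[0,0,-1,0],[0,0,-1,0],[0,0,-1,0]]

```text
clock: 8.9
ee_pos: [630.8, -80.9, 255.6]
eef_rot: [0.0, 0.986, 0.17, 0.0]
force: [-0.2, 0.1, -0.0]
grip_width: 51.1
gripper_force: 0.0
```

Emit:
drive_tool:
  moves:
    - [[0,0,-1,0],[0,0,-1,0],[0,0,0,0]]

```text
clock: 9.2
ee_pos: [632.5, -81.2, 308.6]
eef_rot: [0.001, 0.986, 0.17, 0.003]
force: [0.5, -0.1, 0.9]
grip_width: 51.6
gripper_force: 0.0
```

```bash
python3 - <<'E'
from h import *
from scipy.optimize import least_squares
P=np.array([[551.5,-119.7],[543.5,-97.1],[544.7,-83.6],[585.4,-48.9],[631,-78.6],[614.4,-130.9],[559.3,-128.3],[548,-74.1],[597,-49.6],[619.3,-61],[631.1,-79.2]])
r=least_squares(lambda p:np.hypot(*(P-p[:2]).T)-p[2],[588,-92,45]).x; print("circle",r)
d=P[-1]-r[:2]; print("yaw from stop",np.degrees(np.arctan2(d[1],d[0])))
y=np.radians(19.4); ex=np.array([np.cos(y),np.sin(y)]); ey=np.array([-ex[1],ex[0]])
ax=r[:2]; O=ax+95*ey; print("origin",O,"rod",O+85*ey)
o=env.observe(); print(o["clock"],o["q"].round(2),o["ee_pos"].round(1),o["eef_rot"].round(3),o["grip_width"])
for n in ("scene","side","wrist"):
    c=env.capture(n); np.savez("/tmp/%s2.npz"%n,**c); cv2.imwrite("pics/%s2.png"%n,c["frame"])
    W=pts(c); S=np.stack([(W[...,:2]-O)@ex,(W[...,:2]-O)@ey,W[...,2]],-1)
    h=cv2.cvtColor(c["frame"],cv2.COLOR_BGR2HSV)
    m=(np.abs(S[...,0])<25)&(np.abs(S[...,1]-85)<48)&(S[...,2]>215)&(S[...,2]<275)
    q=S[m]; print(n,"head",m.sum(), np.percentile(q,[2,50,98],axis=0).round(0).tolist() if m.sum() else "")
    v,u=np.nonzero(m); print(u.min(),u.max(),v.min(),v.max()) if m.sum() else 0
    m=((h[...,0]<8)|(h[...,0]>172))&(h[...,1]>130)&(np.abs(S[...,0])<40)&(np.abs(S[...,1]-140)<30)
    if m.sum(): v,u=np.nonzero(m); print("red",m.sum(),u.min(),u.max(),v.min(),v.max(),np.median(W[m],0),np.median(S[m],0))
a=cv2.imread("pics/scene2.png")[80:280,180:380]; b=cv2.imread("pics/side2.png")[150:350,190:390]
cv2.imwrite("pics/c2.png",cv2.resize(np.hstack([a,b]),None,fx=2,fy=2,interpolation=cv2.INTER_NEAREST))
E
```

```text
circle [588.52836654 -93.93362521  45.10830702]
yaw from stop 19.090235567262553
origin [556.97305901  -4.32747271] rod [528.7393628   75.84645322]
9.2 [-0.13  0.37  0.2   1.4   0.    2.67] [632.5 -81.2 308.6] [0.001 0.986 0.17  0.003] 51.62772247589871
scene head 72 [[-9.0, 64.0, 218.0], [3.0, 81.0, 233.0], [6.0, 129.0, 270.0]]
269 279 136 158
red 16 278 282 137 142 [510.87111232 131.52915793 246.7461332 ] [  1.61652371 143.23945363 246.7461332 ]
side head 155 [[-9.0, 61.0, 224.0], [-4.0, 100.0, 258.0], [4.0, 120.0, 267.0]]
293 300 186 214
red 42 292 298 214 222 [500.41098349 145.13247574 243.50296644] [ -3.61532441 159.81595316 243.50296644]
wrist head 2571 [[-6.0, 50.0, 216.0], [5.0, 68.0, 247.0], [7.0, 94.0, 268.0]]
0 55 265 322
```

View pics/c2.png

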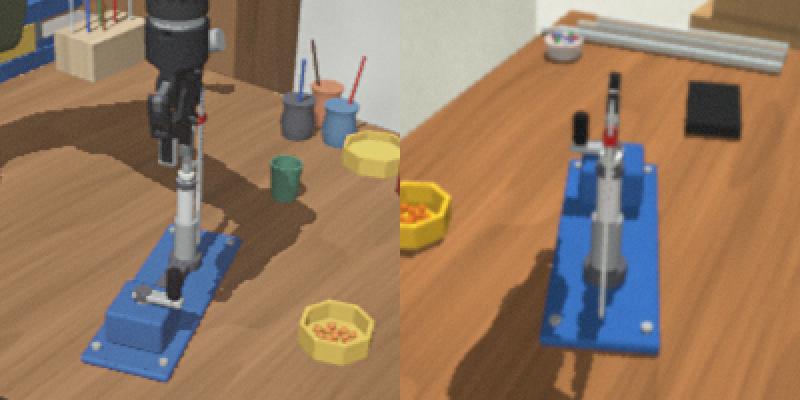

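The left crop (scene camera) shows the crank at its end position, around (155,295), and the raised column at (187,195). The red marker is at (201,118) there, and at about (610,140) in the right crop (side camera). The head top measures 267 mm, as expected. Next I'll spin the hand back and move over the rod.

Emit:
drive_tool:
  moves:
    - [[0,0,0,-0.0905],[0,0,0,-0.0905],[0,0,0,-0.0905],[0,0,0,-0.0905],[0,0,0,-0.0905]]

```text
clock: 9.85
ee_pos: [630.0, -80.7, 302.1]
eef_rot: [-0.001, 0.863, 0.504, -0.001]
force: [-1.0, -0.0, -0.5]
grip_width: 51.2
gripper_force: 0.0
```

Emit:
drive_tool:
  moves:
    - [[0,0,0,-0.0905],[0,0,0,-0.0905],[0,0,0,-0.0905],[0,0,0,-0.0905],[0,0,0,-0.0905]]

```text
clock: 10.35
ee_pos: [630.0, -80.7, 302.1]
eef_rot: [-0.001, 0.634, 0.773, -0.001]
force: [-0.2, -0.1, -1.2]
grip_width: 51.2
gripper_force: 0.0
```

Emit:
drive_tool:
  moves:
    - [[0,0,0,-0.0905],[0.91,-0.23,0,0],[0.91,-0.23,0,0],[0.91,-0.23,0,0],[0.91,-0.23,0,0]]

```text
clock: 10.85
ee_pos: [577.9, -1.8, 302.2]
eef_rot: [-0.001, 0.58, 0.815, -0.001]
force: [-0.5, 0.2, -0.5]
grip_width: 51.3
gripper_force: 0.0
```

Emit:
drive_tool:
  moves:
    - [[0.91,-0.23,0,0],[0.91,-0.23,0,0],[0.91,-0.23,0,0],[0.91,-0.23,0,0],[0,0,0,0]]

```text
clock: 11.35
ee_pos: [525.7, 77.8, 302.7]
eef_rot: [-0.001, 0.579, 0.816, -0.001]
force: [-0.8, -0.7, -0.5]
grip_width: 51.5
gripper_force: 0.0
```

```bash
python3 - <<'E'
from h import *
y=np.radians(19.2); ex=np.array([np.cos(y),np.sin(y)]); ey=np.array([-ex[1],ex[0]]); O=np.array([557,-4.3])
o=env.observe(); p=o["ee_pos"];print(o["clock"],o["q"].round(2),p.round(1),o["eef_rot"].round(3),"stand",(p[:2]-O)@ex,(p[:2]-O)@ey)
c=env.capture("wrist"); np.savez("/tmp/wrist3.npz",**c); cv2.imwrite("pics/wrist3.png",c["frame"])
W=pts(c); S=np.stack([(W[...,:2]-O)@ex,(W[...,:2]-O)@ey,W[...,2]],-1)
for lo,hi in ((240,250),(256,264),(264,272)):
    m=(np.abs(S[...,0])<20)&(np.abs(S[...,1]-85)<45)&(S[...,2]>lo)&(S[...,2]<hi); q=S[m]
    if m.sum(): print(lo,m.sum(),np.percentile(q,[2,50,98],axis=0).round(1).tolist())
E
```

```text
11.35 [ 0.15  0.17 -0.07  1.33  0.    1.38] [525.7  77.8 302.7] [-0.001  0.579  0.816 -0.001] stand -2.599196052806505 87.81924470104045
240 836 [[-8.0, 71.5, 245.1], [-1.3, 82.8, 246.9], [5.4, 94.2, 249.2]]
256 526 [[-7.9, 51.9, 256.4], [-1.3, 72.0, 261.3], [5.3, 119.8, 263.9]]
264 1125 [[-6.8, 55.0, 264.1], [-1.3, 103.7, 266.7], [4.5, 116.5, 268.5]]
```

View pics/wrist3.png

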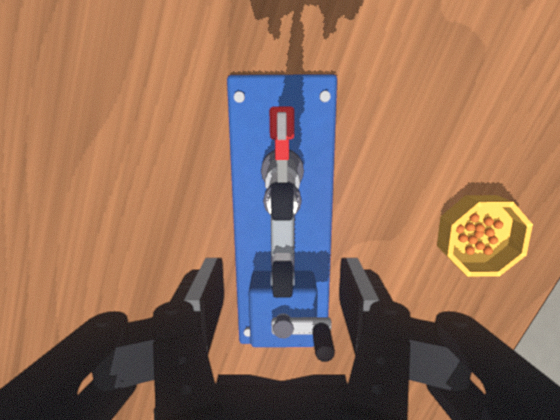

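The wrist view shows the head centred between the fingers: rollers at (283,200) and (283,278), red marker at (281,150) and the crank grip at its stop end at (324,343). The offset is about 1.5 mm in x and -2.3 mm in y; I'll correct it, descend and grip.

Emit:
drive_tool:
  moves:
    - [[-0.09,0.06,0.5,0],[0,0,0.8,0],[0,0,0.8,0],[0,0,0.8,0],[0,0,0.7,0]]

```text
clock: 11.9
ee_pos: [529.7, 73.2, 211.2]
eef_rot: [-0.001, 0.58, 0.814, -0.001]
force: [-0.1, -0.2, 0.3]
grip_width: 51.5
gripper_force: 0.0
```

Emit:
drive_tool:
  moves:
    - [[0,0,0.05,0],[0,0,0,0]]

```text
clock: 12.1
ee_pos: [529.6, 73.6, 211.6]
eef_rot: [-0.001, 0.58, 0.814, -0.001]
force: [0.3, 0.3, 0.6]
grip_width: 51.2
gripper_force: 0.0
```

Emit:
drive_tool:
  moves:
    - [[0,0,0,0],[0,0,0,0],[0,0,0,0],[0,0,0,0],[0,0,0,0]]
  grip: 0.0
  grip_force: 80

```text
clock: 12.6
ee_pos: [527.7, 73.3, 213.6]
eef_rot: [-0.001, 0.58, 0.815, -0.002]
force: [-10.5, -4.3, 10.1]
grip_width: 13.1
gripper_force: 79.1
```

Emit:
drive_tool:
  moves:
    - [[0,-0.08,0,0],[0,0,-0.08,0],[0,0,0,0]]

```text
clock: 12.9
ee_pos: [527.5, 73.3, 214.0]
eef_rot: [-0.0, 0.58, 0.815, -0.001]
force: [-0.7, -2.2, -7.6]
grip_width: 13.2
gripper_force: 77.9
```

Emit:
drive_tool:
  moves:
    - [[0,0,-0.3,0],[0,0,-0.5,0],[0,0,-0.5,0],[0,0,-0.5,0],[0,0,-0.3,0]]

```text
clock: 13.4
ee_pos: [527.6, 73.4, 268.2]
eef_rot: [-0.0, 0.58, 0.815, -0.0]
force: [-0.2, -4.7, -10.9]
grip_width: 12.9
gripper_force: 78.0
```

Emit:
drive_tool:
  moves:
    - [[0,0,0,0],[0,0,0,0],[0,0,0,0]]

```text
clock: 13.7
ee_pos: [527.6, 73.4, 266.9]
eef_rot: [-0.0, 0.58, 0.815, -0.001]
force: [-0.7, -5.3, -11.9]
grip_width: 12.8
gripper_force: 78.1
```

```bash
python3 - <<'E'
from h import *
o=env.observe(); print(o["clock"],o["ee_pos"].round(1),o["force"].round(1))
cr=[]
O=np.array([526.5,75.5]); y=np.radians(19.2); ey=np.array([-np.sin(y),np.cos(y)])
for n in ("scene","side"):
    c=env.capture(n); np.savez("/tmp/%s4.npz"%n,**c)
    Ti=np.linalg.inv(c["T"])
    def pr(r,z):
        p=Ti@np.r_[O+r*ey,z,1]; return np.array([c["fx"]*p[0]/p[2]+c["cx"],c["fy"]*p[1]/p[2]+c["cy"]])
    a,b=pr(43,245),pr(43,246); print(n,"pix",a.round(1),"px/mm",(b-a).round(3))
    u,v=a.astype(int); k=c["frame"][v-25:v+25,u-25:u+25]; print("crop origin",u-25,v-25)
    cr.append(cv2.resize(k,None,fx=8,fy=8,interpolation=cv2.INTER_NEAREST))
cv2.imwrite("pics/c4.png",np.hstack(cr))
E
```

```text
13.7 [527.6  73.4 266.9] [ -0.7  -5.3 -11.9]
scene pix [277.6 141.6] px/mm [ 0.007 -0.304]
crop origin 252 116
side pix [295.1 210.4] px/mm [ 0.022 -0.441]
crop origin 270 185
```

View pics/c4.png

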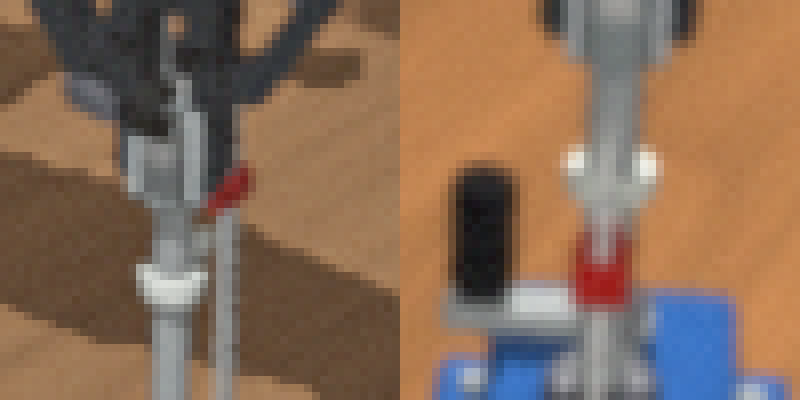

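The crops show the white pointer tip at about (205,240), still below the red tip at about (208,212), so roughly 11 mm to go. Wrist depth is much finer, so I'll measure both pointers from there.

```bash
cat > m.py <<'E'
from h import *
import sys
O=np.array([527.2,75]); y=np.radians(19.2); ex=np.array([np.cos(y),np.sin(y)]); ey=np.array([-ex[1],ex[0]])
o=env.observe(); print(o["clock"],o["ee_pos"].round(1),o["force"].round(1))
c=env.capture("wrist"); W=pts(c); f=c["frame"]; h=cv2.cvtColor(f,cv2.COLOR_BGR2HSV).astype(int)
S=np.stack([(W[...,:2]-O)@ex,(W[...,:2]-O)@ey,W[...,2]],-1)
red=((h[...,0]<8)|(h[...,0]>172))&(h[...,1]>130)
near=(np.abs(S[...,0])<12)&(S[...,2]>215)&(S[...,2]<275)
for n,m in (("red",red&near&(S[...,1]>35)),("other",~red&near&(S[...,1]>12)&(S[...,1]<48))):
    for a in range(12,80,3):
        k=m&(S[...,1]>=a)&(S[...,1]<a+3)
        if k.sum()>3: v,u=np.nonzero(k); q=S[k][:,2]; print(n,a,k.sum(),"z",np.percentile(q,[5,50,95]).round(1),"px",u.mean().round(),v.mean().round(),f[k].mean(0).round())
cv2.imwrite(sys.argv[1],f)
v,u=np.nonzero(red&near); u0,v0=int(u.mean()),int(v.mean()); k=f[max(0,v0-60):v0+90,max(0,u0-75):u0+75]
cv2.imwrite(sys.argv[1],cv2.resize(k,None,fx=4,fy=4,interpolation=cv2.INTER_NEAREST)); print("crop",max(0,u0-75),max(0,v0-60))
E
python3 m.py pics/w5.png
```

```text
13.8 [527.6  73.4 266.8] [ -0.9  -5.2 -12.1]
red 45 78 z [242.5 243.7 244.6] px 280.0 158.0 [ 54.  48. 141.]
red 48 99 z [242.3 243.6 244.6] px 281.0 152.0 [ 53.  47. 143.]
red 51 106 z [242.6 243.7 244.7] px 280.0 146.0 [ 53.  47. 145.]
red 54 90 z [242.6 243.7 244.6] px 280.0 139.0 [ 53.  48. 146.]
red 57 72 z [244.1 246.2 247.3] px 281.0 133.0 [ 48.  42. 131.]
red 60 104 z [245.4 246.6 247.8] px 280.0 127.0 [ 48.  44. 142.]
red 63 108 z [245.4 246.5 247.6] px 280.0 120.0 [ 47.  44. 142.]
red 66 110 z [245.4 246.5 248. ] px 280.0 113.0 [ 46.  44. 143.]
red 69 114 z [245.4 246.5 247.4] px 281.0 106.0 [ 47.  45. 145.]
red 72 161 z [245.2 246.4 247.4] px 281.0 99.0 [ 45.  43. 144.]
other 12 85 z [232.8 234.1 235. ] px 281.0 218.0 [164. 166. 168.]
other 15 81 z [233.1 233.9 235.2] px 281.0 213.0 [165. 167. 168.]
other 18 80 z [232.8 233.9 235.1] px 281.0 207.0 [166. 169. 170.]
other 21 83 z [232.8 234.  235. ] px 281.0 202.0 [166. 168. 169.]
other 24 84 z [233.2 234.1 234.8] px 281.0 196.0 [167. 170. 171.]
other 27 82 z [233.1 234.  235. ] px 281.0 191.0 [167. 169. 171.]
other 30 86 z [232.9 234.2 235.4] px 281.0 185.0 [168. 170. 172.]
other 33 85 z [233.  234.  234.9] px 281.0 179.0 [169. 171. 172.]
other 36 91 z [232.9 234.1 235. ] px 281.0 174.0 [169. 172. 172.]
other 39 89 z [230.3 233.6 234.8] px 281.0 168.0 [152. 153. 154.]
other 45 5 z [242.6 242.9 243.9] px 286.0 158.0 [71. 63. 98.]
crop 205 66
```

View pics/w5.png

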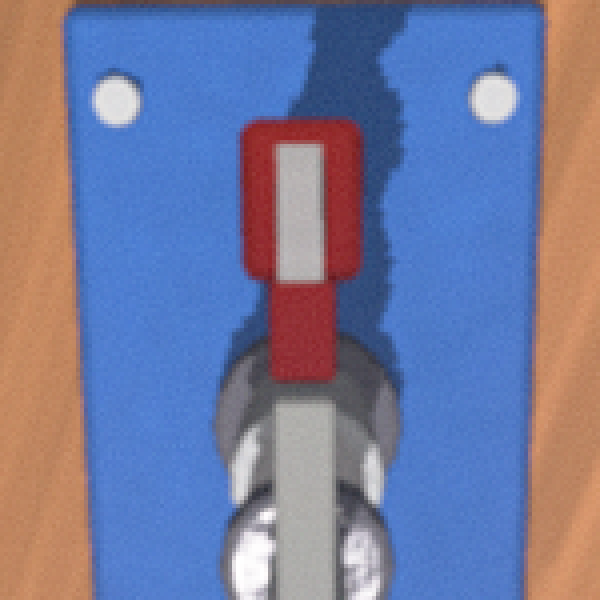

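The wrist crop shows the red pointer ending at about (303,380) and the white pointer starting just below at (305,400). Their top faces are at 243.65 and 234.05 mm, so I need to raise 9.6 mm.

Emit:
drive_tool:
  moves:
    - [[0,0,-0.2,0],[0,0,-0.19,0],[0,0,0,0],[0,0,0,0],[0,0,0,0]]

```text
clock: 14.35
ee_pos: [527.6, 73.5, 276.8]
eef_rot: [-0.0, 0.58, 0.815, -0.001]
force: [-0.1, -5.4, -13.9]
grip_width: 13.2
gripper_force: 78.1
```

```bash
python3 m.py pics/w6.png | egrep "^[0-9]|red (4|5)|other (2|3)"
```

```text
14.35 [527.6  73.5 276.8] [ -0.1  -5.4 -13.9]
red 45 77 z [242.5 243.4 244.1] px 281.0 155.0 [ 54.  48. 139.]
red 48 90 z [242.7 243.5 244.6] px 280.0 150.0 [ 53.  48. 143.]
red 51 89 z [242.6 243.6 244.7] px 280.0 144.0 [ 53.  47. 145.]
red 54 89 z [242.5 243.5 244.6] px 280.0 137.0 [ 52.  46. 144.]
red 57 68 z [245.1 246.2 247.1] px 281.0 131.0 [ 48.  43. 133.]
other 21 82 z [243.  244.  245.5] px 281.0 202.0 [166. 169. 169.]
other 24 84 z [242.9 243.9 244.8] px 281.0 196.0 [168. 170. 171.]
other 27 87 z [242.7 244.  245. ] px 281.0 191.0 [168. 170. 172.]
other 30 81 z [243.  244.  245.1] px 281.0 185.0 [168. 169. 171.]
other 33 88 z [243.  244.  245.1] px 281.0 179.0 [169. 171. 172.]
other 36 89 z [243.1 244.2 245. ] px 281.0 173.0 [169. 171. 172.]
other 39 89 z [239.8 243.6 244.8] px 281.0 168.0 [152. 154. 155.]
```

Emit:
drive_tool:
  moves:
    - [[0,0,0.018,0],[0,0,0,0],[0,0,0,0],[0,0,0,0],[0,0,0,0]]

```text
clock: 14.9
ee_pos: [527.6, 73.5, 276.3]
eef_rot: [-0.0, 0.58, 0.815, -0.001]
force: [-0.4, -4.6, -13.2]
grip_width: 13.1
gripper_force: 78.1
```

Emit:
drive_tool:
  moves:
    - [[0,0,0,0],[0,0,0,0],[0,0,0,0],[0,0,0,0],[0,0,0,0]]

```text
clock: 15.4
ee_pos: [527.6, 73.5, 276.3]
eef_rot: [-0.0, 0.58, 0.815, -0.001]
force: [-0.3, -5.1, -12.8]
grip_width: 12.4
gripper_force: 78.1
```

```bash
python3 m.py pics/w7.png | egrep "^[0-9]|red (4|5)|other (2|3)"; python3 - <<'E'
from h import *
y=np.radians(19.2); ex=np.array([np.cos(y),np.sin(y)])
for n in ("scene","side"):
    c=env.capture(n); W=pts(c); v=cv2.cvtColor(c["frame"],cv2.COLOR_BGR2HSV)[...,2]
    d=W[...,:2]-[588.5,-93.9]; m=(np.hypot(d[...,0],d[...,1])<62)&(W[...,2]>95)&(W[...,2]<135)&(v<70)
    p=np.median(d[m],0); print(n,"crank grip rel axis",p,m.sum())
E
```

```text
15.4 [527.6  73.5 276.3] [ -0.3  -5.1 -12.8]
red 45 76 z [242.2 243.6 244.8] px 280.0 155.0 [ 54.  48. 139.]
red 48 93 z [242.4 243.6 244.6] px 280.0 150.0 [ 54.  47. 142.]
red 51 92 z [242.6 243.7 244.5] px 280.0 144.0 [ 52.  47. 145.]
red 54 90 z [242.4 243.6 244.6] px 280.0 138.0 [ 52.  47. 145.]
red 57 70 z [244.6 246.4 247.6] px 281.0 131.0 [ 48.  43. 135.]
other 21 81 z [242.7 243.6 244.5] px 281.0 202.0 [166. 169. 169.]
other 24 86 z [242.5 243.5 244.4] px 281.0 196.0 [167. 170. 170.]
other 27 84 z [242.6 243.4 244.6] px 281.0 191.0 [167. 169. 171.]
other 30 82 z [242.2 243.7 244.4] px 281.0 185.0 [168. 169. 171.]
other 33 86 z [242.5 243.5 244.4] px 281.0 179.0 [169. 171. 172.]
other 36 91 z [242.4 243.5 244.4] px 281.0 173.0 [168. 171. 172.]
other 39 89 z [239.8 243.  244.4] px 281.0 168.0 [152. 153. 154.]
scene crank grip rel axis [46.71371404  8.4907124 ] 92
side crank grip rel axis [36.41713295 23.45532871] 92
```

The pointers are level to about 0.1 mm and holding, and the crank is at its stop within measurement error.

```bash
python3 -c "
from workcell import env
print(env.close_job())"
```

```text
the job is handed in; nothing more can be done
None
```

The job is handed in: the crank is wound clockwise to its stop with the column fully up, and the gripper is holding the fork head steady with the white pointer level with the red marker to about 0.1 mm.

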